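# Set the running clearance on a tube steady

## Robot

A 6-joint arm with a two-finger parallel gripper is mounted at the origin on a cart in front of the work surface, level with it; the furniture and walls round the work are solid. World frame = base frame: x ahead of the robot, y to its left, z up, the work surface at z = 0. Lengths are in m, angles in degrees, forces in N, time in s.
With the tool pointing down it reaches from about 0.375 to 0.9 m from the base axis. Payload 3.1 kg.
Tool frame: the origin (TCP) lies between the finger pads; the fingertips stand 19 mm ahead of it and the grasp point (between the pads) is the TCP; z points along the fingers, y is the line along which they close (so a half turn about z gives the same grasp; the last joint's range is limited). The gripper opens to 85 mm and grips with 20 to 120 N. Pads are 22 mm wide; open, the fingers measure 114 mm over their backs; the gripper's body (76 mm by 85 mm) begins 54 mm behind the grasp point. The pads swing forward as they close: fully open they stand 13 mm farther back than shut.
Start: joints at [-77.894, 30.224, 82.088, -0, 67.689, -10.227], TCP at [0.238, -0.578, 0.25] pointing down, gripper open.
Joint ranges: [-176.69, 176.69], [-43.24, 126.21], [12.49, 139.97], [-82, 262], [0, 151.66], [-163.58, 163.58]. Speed limits (degrees/s): [159.86, 159.86, 180, 180, 180, 180].

## Interface

Orientations are given as a 3x3 rotation matrix whose columns are the frame's x, y, z axes.
In Python, from cell import manip gives the robot as it stands.
- The arm moves only by the shell command python3 -m jog 'ROWS' [OPENING]. ROWS is text: rows parted by semicolons, each of 4 numbers parted by spaces: the shift along the tool's x, y, z in m, then the turn about the tool's z in rad. A call has exactly 10 rows; each row shifts and turns the commanded pose from where the row before left it, along the tool's axes as they then stand; what a row does not reach is not made up. A row lasts 1/10 s, in which the tool goes at most 50 mm and 8.59 degrees, less where a joint would pass 70% of its speed; a pose out of reach is approached as far as the arm can. A call is refused whole if a number of a shift passes 0.05 or a number of a turn 0.15, either way. A call with a gripper value outside its range is refused whole. OPENING is the gripper's target within -1 to 1 (fully open at 1, half-way at 0, shut at -1), set as the call begins (- or left out, the last holds). The fingers move at their own pace and stop on an object; the grip force is fixed at half the most. Time passes only in rows, so rows that do not move let the fingers close, or fill a call up. It gives the time, the measured TCP pose, the force, the opening and the grip force at its end, in the units of the state.
- manip.get_state(): the state, without advancing time (a new reading comes with each control period).
- manip.read_camera(name): name is "scene" or "side" or "wrist"; returns the picture (400x640x3 uint8, blue, green, red); there is no depth.
- manip.get_calibration(name): a dict with "camera_matrix" (3x3 intrinsics, pixels), "extrinsics" (4x4, takes a point from camera to world coordinates). Camera axes: x right, y up, looking along -z (the intrinsics and any distortion apply to the point x, -y, -z); pixel columns grow to the right and rows downward; lengths in m; the calibration is good to about 2 mm. A picture is of the moment at which its call begins: read the wrist's pose just before it. get_calibration takes no time and is no camera call; for the wrist camera it gives the pose at the moment of the call.
- manip.close_job(): hands the job in; it is judged then, once.
The state is a dict: "time": time; "joint_positions": joint angles; "dq": joint speeds; "effort": joint torques, N m; "position": TCP position; "eef_rot": TCP orientation; "force": force on the tool from outside, world axes, zero at the start; "wrist_torque": the same for the moment, N m; "grip_width": opening from 0.0 (shut) to 1.0 (fully open); "finger_force": force on a finger pad.
Only numpy, scipy, OpenCV 4.12 (cv2) and the standard library are available. Lean on these libraries where they do the work, as an engineer would, in place of code of your own. Each camera call takes 0.05 s, during which the arm holds its last target. There are 200 camera calls.

## Task

The thumbscrew on the blue tube steady has to be set so that the tube can just slide: take the brass paddle of the screw and turn it clockwise (seen from above) until it seats on the tube and will go no further, then back it off a quarter turn. Finish still gripping the paddle, motionless at that setting, so that a colleague can tighten the lock nut; leave the tape measure, the standing bolt and the paint marker where they are.

Things in the scene. Friction and masses are not known exactly. Their poses are not given: they have to be found in the camera images.
- paddle (a point): centre of the thumbscrew's flat brass paddle, on the screw's upright axis, 145 mm above the bench. 44 mm wide along this point's x, 10 mm thick along its y (grip across this, from above), 26 mm tall; spans 132 to 158 mm above the bench. A thin stem with a round 19 mm lock nut joins it to the cross-beam below. Turns with the screw, does not rise or sink; about 0.1 N m friction, stays where left
- thumbscrew (a joint): angle of the thumbscrew in rad back from its seat: 0 = seated hard on the tube (a firm stop); grows anticlockwise seen from above, to 4.0 at most. Starts between 0.8 and 2.8, so it may need more than one grasp. At 0 the paddle lies parallel to the tube; at 1.571 (a quarter turn back) square across it. The pressure pad under the beam rises 6 mm per turn
- steady: blue steel tube steady fixed to the bench; base 120 mm (its x) by 90 mm (its y), two uprights and a cross-beam 100 mm along x, 34 mm along y, top 111 mm above the bench (bolt heads to 116 mm), carrying the thumbscrew in its middle. Origin: underside of the base, below the screw; z up. Along y lies a fixed steel tube, 30 mm thick, 240 mm long, top at 60 mm
- tape_measure_mid (a point): centre of a yellow tape measure, 72 x 79 x 36 mm, lying on the bench behind the steady; bystander, leave alone
- bolt_mid (a point): centre of a loose steel bolt standing on its head, 22 mm wide and 68 mm tall, on the bench in front of the steady; bystander, leave alone (easily tipped)
- paint_marker_mid (a point): centre of a yellow paint marker with a black cap, 136 mm long and 15 mm thick, lying on the bench in front of the steady; bystander, leave alone

How it is judged:
By the outcome, as a careful person would: the job done as asked, in the order asked, and still so for the second after the job is handed in, while the arm keeps its last pose, push and grip.
It also fails if it takes over 64 s, if anything falls off the work surface, if the arm or the gripper's body presses on something with over 40 N, if the wrist force passes 120 N, or if a joint passes its speed limit or range.

## Working session

There is one attempt and no reset: what is moved stays moved. The work goes in short steps, Python scripts to look and compute and a shell command to move; the robot and the scene stay as the last step left them, time stands still between calls to the robot, and variables do not carry over. Pictures are saved under pics/ and viewed, at most 10 in all, crops included, and the job is handed in when it is done.

```bash
mkdir -p pics; ls; python3 - <<'E'
from cell import manip
import cv2,numpy as np
s=manip.get_state();print(s)
a=manip.read_camera("scene");b=manip.read_camera("side")
cv2.imwrite("pics/scene0.png",a);cv2.imwrite("pics/side0.png",b)
for n in("scene","side"):
    c=manip.get_calibration(n);print(n,c)
E
```

```text
pics
{'time': 0.0, 'joint_positions': array([-7.78937684e+01,  3.02776859e+01,  8.21578093e+01,  1.81724863e-03,
        6.76890116e+01, -1.02265040e+01]), 'dq': array([-0.02551375, -0.07300337,  0.01775446, -0.11989557,  0.00466929,
        0.04385638]), 'effort': array([ 9.69145549e-04, -4.42347300e+01, -1.78023881e+01, -5.02295711e-05,
        8.34821753e-03, -2.20552792e-06]), 'position': array([ 0.23738759, -0.57742327,  0.2493394 ]), 'eef_rot': array([[ 9.24997444e-01,  3.79973087e-01, -4.27053099e-04],
       [ 3.79973101e-01, -9.24995082e-01,  2.13087787e-03],
       [ 4.14654228e-04, -2.13332528e-03, -9.99997638e-01]]), 'force': array([0.21537421, 0.63629892, 0.48404977]), 'wrist_torque': array([0.05279563, 0.01859796, 0.01757539]), 'finger_force': 0.0, 'grip_width': 1.0010440389501718}
scene {'camera_matrix': array([[499.02635974,   0.        , 330.0862403 ],
       [  0.        , 499.02635974, 199.02628576],
       [  0.        ,   0.        ,   1.        ]]), 'extrinsics': array([[-0.80234069,  0.43578216, -0.40785209,  0.19505057],
       [-0.59665452, -0.567392  ,  0.56751185,  0.44119205],
       [ 0.01589953,  0.69868464,  0.71525308,  0.75864556],
       [ 0.        ,  0.        ,  0.        ,  1.        ]])}
side {'camera_matrix': array([[415.96979047,   0.        , 319.20765996],
       [  0.        , 415.96979047, 206.42449128],
       [  0.        ,   0.        ,   1.        ]]), 'extrinsics': array([[ 0.97619   ,  0.15289585, -0.15386992,  0.44102814],
       [-0.21682044,  0.66657859, -0.71320536, -0.65579958],
       [-0.00647975,  0.72958608,  0.68385829,  0.66571141],
       [ 0.        ,  0.        ,  0.        ,  1.        ]])}
```

View pics/scene0.png

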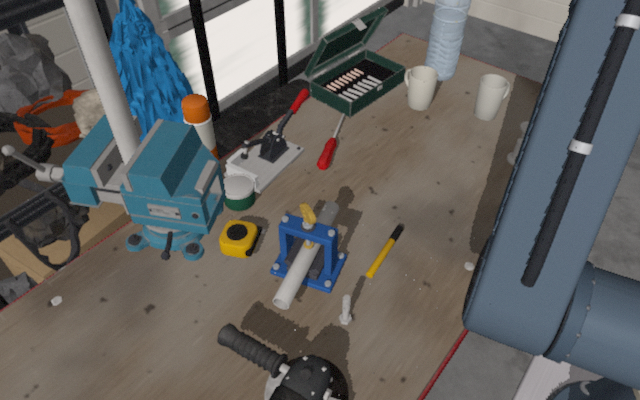

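View pics/side0.png

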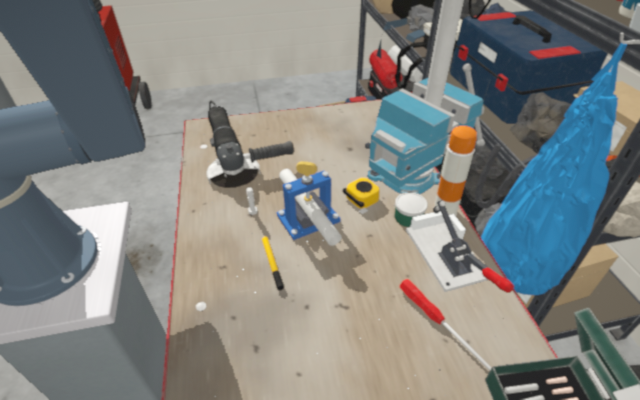

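The scene view shows the paddle near (308,214), with the tube running from (282,301) to (331,207). In the side view the paddle is near (306,168). I'll segment and triangulate.

```bash
cat > h.py <<'E'
import numpy as np,cv2
from cell import manip
def ray(c,uv):
    K=c["camera_matrix"];E=c["extrinsics"]
    d=np.linalg.solve(K,[uv[0],uv[1],1.]);d=E[:3,:3]@(d*[1,-1,-1]);return E[:3,3],d
def plane(c,uv,z):
    o,d=ray(c,uv);return o+d*(z-o[2])/d[2]
def tri(c1,p1,c2,p2):
    o1,d1=ray(c1,p1);o2,d2=ray(c2,p2)
    t=np.linalg.lstsq(np.c_[d1,-d2],o2-o1,rcond=None)[0]
    a,b=o1+t[0]*d1,o2+t[1]*d2;return (a+b)/2,np.linalg.norm(a-b)
def brass(im,win=None):
    h=cv2.cvtColor(im,cv2.COLOR_BGR2HSV);m=cv2.inRange(h,(15,110,70),(32,255,255))
    if win:
        k=np.zeros_like(m);x0,y0,x1,y1=win;k[y0:y1,x0:x1]=255;m&=k
    return m
E
python3 - <<'E'
from h import *
cs,cd=manip.get_calibration("scene"),manip.get_calibration("side")
a=cv2.imread("pics/scene0.png");b=cv2.imread("pics/side0.png")
for im,c,w in((a,cs,(290,195,325,235)),(b,cd,(288,155,325,182))):
    m=brass(im,w);n,l,st,ce=cv2.connectedComponentsWithStats(m);print(st[1:],ce[1:])
    ys,xs=np.where(m);print(np.mean(xs),np.mean(ys),plane(c,(xs.mean(),ys.mean()),.145))
for p in((282,301),(331,207)):print(plane(cs,p,.045))
out=np.hstack([cv2.resize(a[180:310,250:380],(520,520),interpolation=2)]);cv2.imwrite("pics/c1.png",out)
E
```

```text
[[299 202  17  22 231]] [[307.29437229 212.97835498]]
307.2943722943723 212.978354978355 [0.55573346 0.00368241 0.145     ]
[[297 162  20  14 210]] [[306.05714286 167.83333333]]
306.0571428571429 167.83333333333334 [0.55700534 0.00518534 0.145     ]
[0.52392443 0.11401309 0.045     ]
[ 0.58746368 -0.10853075  0.045     ]
```

View pics/c1.png

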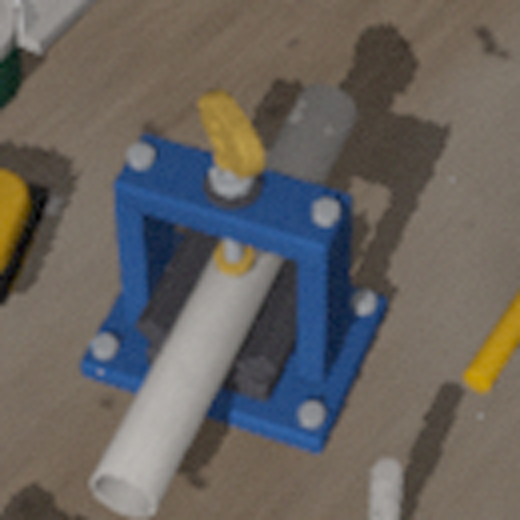

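The tube line is at about 106° and 0.23 m long, which matches the given 240 mm. The paddle is at (0.556, 0.004) with both views agreeing, and its line is at about 153°, so the screw is roughly 0.8 rad from its seat. I'll move above it and turn the tool so its x axis is near 153°.

```bash
R='0.0258 -0.0209 -0.0025 0'; 
python3 -m jog '0.0258 -0.0209 -0.0025 0;0.0258 -0.0209 -0.0025 0;0.0258 -0.0209 -0.0025 0;0.0258 -0.0209 -0.0025 0;0.0258 -0.0209 -0.0025 0;0.0258 -0.0209 -0.0025 0;0.0258 -0.0209 -0.0025 0;0.0258 -0.0209 -0.0025 0;0.0258 -0.0209 -0.0025 0;0.0258 -0.0209 -0.0025 0' 1
python3 -m jog '0.0258 -0.0209 -0.0025 0;0.0258 -0.0209 -0.0025 0;0.0258 -0.0209 -0.0025 0;0.0258 -0.0209 -0.0025 0;0.0258 -0.0209 -0.0025 0;0.0258 -0.0209 -0.0025 0;0.0258 -0.0209 -0.0025 0;0.0258 -0.0209 -0.0025 0;0.0258 -0.0209 -0.0025 0;0.0258 -0.0209 -0.0025 0'
python3 -m jog '0 0 0 -0.14;0 0 0 -0.14;0 0 0 -0.14;0 0 0 -0.14;0 0 0 -0.14;0 0 0 -0.14;0 0 0 -0.14;0 0 0 -0.14;0 0 0 -0.14;0 0 0 -0.14'
python3 -m jog '0 0 0 -0.14;0 0 0 -0.14;0 0 0 -0.14;0 0 0 -0.14;0 0 0 -0.14;0 0 0 -0.14;0 0 0 0;0 0 0 0;0 0 0 0;0 0 0 0'
python3 - <<'E'
from h import *
s=manip.get_state();c=manip.get_calibration("wrist");im=manip.read_camera("wrist")
print(s["position"],np.degrees(np.arctan2(s["eef_rot"][1,0],s["eef_rot"][0,0])),s["joint_positions"],c)
cv2.imwrite("pics/w1.png",im)
E
```

```text
time: 1.1
position: [0.397, -0.2852, 0.2751]
eef_rot: [[0.925, 0.38, -0.0], [0.38, -0.925, 0.001], [-0.0, -0.001, -1.0]]
force: [0.3, -0.2, 0.2]
grip_width: 1.0
finger_force: 0.0
time: 2.1
position: [0.5562, 0.006, 0.3]
eef_rot: [[0.925, 0.38, -0.001], [0.38, -0.925, 0.0], [-0.001, -0.0, -1.0]]
force: [0.8, -1.5, 0.7]
grip_width: 0.995
finger_force: 0.0
time: 3.1
position: [0.5556, 0.0047, 0.2998]
eef_rot: [[-0.223, 0.975, -0.001], [0.975, 0.223, 0.0], [0.0, -0.001, -1.0]]
force: [-0.4, -0.4, -0.3]
grip_width: 0.999
finger_force: 0.0
time: 4.1
position: [0.5559, 0.0047, 0.3002]
eef_rot: [[-0.871, 0.491, -0.0], [0.491, 0.871, 0.0], [0.0, -0.0, -1.0]]
force: [0.1, -0.7, -0.1]
grip_width: 1.002
finger_force: 0.0
[0.55590703 0.00465565 0.30021474] 150.61023665974383 [-1.10381517e+01  2.16504360e+01  8.86312590e+01  1.08254920e-03
  6.97328327e+01 -7.16487639e+01] {'camera_matrix': array([[341.98493249,   0.        , 322.68405364],
       [  0.        , 341.98493249, 188.89728302],
       [  0.        ,   0.        ,   1.        ]]), 'extrinsics': array([[ 4.90779384e-01, -8.32138381e-01, -2.58227247e-01,
         4.90136803e-01],
       [ 8.71283753e-01,  4.68888054e-01,  1.44943486e-01,
         4.25186345e-02],
       [ 4.66633331e-04, -2.96124479e-01,  9.55149242e-01,
         4.23689045e-01],
       [ 0.00000000e+00,  0.00000000e+00,  0.00000000e+00,
         1.00000000e+00]])}
```

View pics/w1.png

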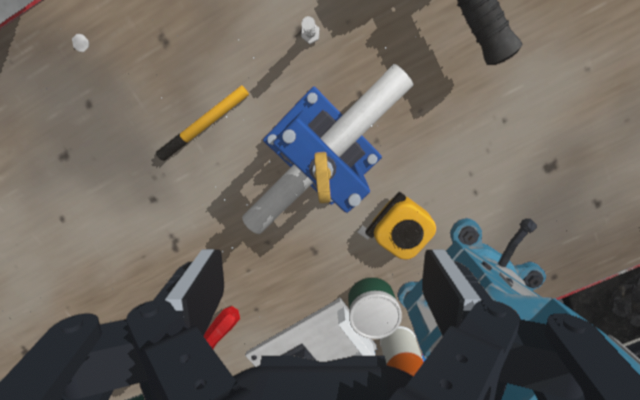

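The wrist view shows the paddle at about (322,177), nearly upright in the image, with the tube running from (258,220) to (398,80). The tape, marker and bolt are clear of the fingers.

```bash
python3 - <<'E'
from h import *
c=manip.get_calibration("wrist");im=cv2.imread("pics/w1.png")
m=brass(im,(300,140,345,215));n,l,st,ce=cv2.connectedComponentsWithStats(m);print(st[1:],ce[1:])
pts=np.argwhere(m)[:,::-1].astype(np.float32)
print(cv2.minAreaRect(pts))
P=np.array([plane(c,p,.150)[:2] for p in pts]);print(P.mean(0))
vals,v=np.linalg.eigh(np.cov(P.T));print(np.degrees(np.arctan2(*v[::-1,1]))%180, np.sqrt(12*vals))
# tube edges
for a,b in(((258,220),(399,79)),):
    A,B=plane(c,a,.045),plane(c,b,.045);print(A,B,np.degrees(np.arctan2(*(B-A)[1::-1]))%180,np.linalg.norm(A-B))
# blue bolt heads / beam bolt heads top z .116
A,B=plane(c,(289,136),.114),plane(c,(355,201),.114);print("beam",A,B,(A+B)/2,np.degrees(np.arctan2(*(B-A)[1::-1]))%180)
cv2.imwrite("pics/c2.png",cv2.resize(im[80:240,230:420],None,fx=4,fy=3.5,interpolation=2)[:600,:800])
E
```

```text
[[315 153  16  50 600]] [[322.155      177.06166667]]
((322.5, 177.5), (49.0, 15.0), 90.0)
[0.55513624 0.0055728 ]
155.20796887390736 [0.01025368 0.04102702]
[ 0.58856093 -0.10124513  0.045     ] [0.5263312  0.11468517 0.045     ] 106.07664168189577 0.22471857089422625
beam [ 0.51529142 -0.00645885  0.114     ] [0.59969855 0.01655349 0.114     ] [0.55749498 0.00504732 0.114     ] 15.250197897763204
```

View pics/c2.png

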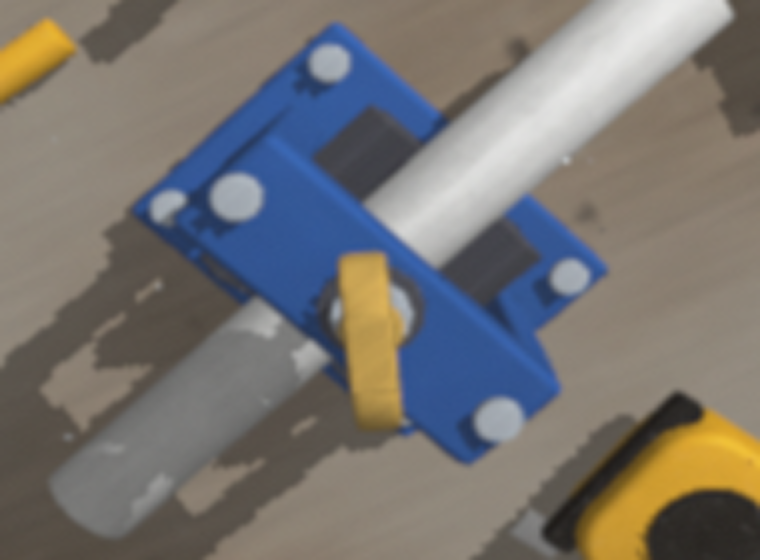

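The paddle centre is at (0.556, 0.005) with its line at about 155°. The seat line is about 105.7°, so θ≈0.86 rad. The TCP is already over it, so I'll align, descend to 0.146 and close.

```bash
python3 -m jog '0 0 0.018 -0.08;0 0 0.018 0;0 0 0.018 0;0 0 0.018 0;0 0 0.018 0;0 0 0.016 0;0 0 0.016 0;0 0 0.016 0;0 0 0.01 0;0 0 0.006 0'
python3 -m jog '0 0 0 0;0 0 0 0;0 0 0 0;0 0 0 0;0 0 0 0;0 0 0 0;0 0 0 0;0 0 0 0;0 0 0 0;0 0 0 0' -1
python3 - <<'E'
from h import *
s=manip.get_state();print(s["force"],s["wrist_torque"],s["grip_width"]*85,s["joint_positions"])
im=manip.read_camera("wrist");cv2.imwrite("pics/w2.png",im)
E
```

```text
time: 5.15
position: [0.5558, 0.0046, 0.1455]
eef_rot: [[-0.908, 0.419, -0.001], [0.419, 0.908, 0.0], [0.001, -0.0, -1.0]]
force: [0.3, 0.5, 0.4]
grip_width: 1.002
finger_force: 0.0
time: 6.15
position: [0.5561, 0.0043, 0.1469]
eef_rot: [[-0.908, 0.418, 0.0], [0.418, 0.908, -0.001], [-0.001, -0.0, -1.0]]
force: [-1.2, -2.5, 5.3]
grip_width: 0.101
finger_force: 59.2
[-1.1861512  -2.52520363  5.2934316 ] [-0.32706453  0.25090081 -0.00270909] 8.560258747892949 [-1.10586832e+01  3.31847343e+01  9.74531229e+01 -3.97588336e-02
  4.93308950e+01 -7.62937467e+01]
```

View pics/w2.png

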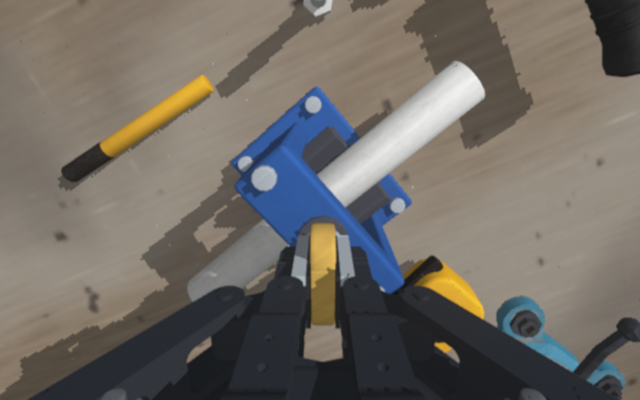

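The paddle is squarely between the pads at (322,270), aligned with the fingers, with a 59 N grip. Now I turn clockwise, watching the wrist torque.

```bash
cat > st.py <<'E'
from h import *
s=manip.get_state();R=s["eef_rot"];a=np.degrees(np.arctan2(R[1,0],R[0,0]))
print("t",s["time"],"xang",a.round(2),"theta_est",np.radians(a-105.7).round(3),s["force"].round(1),"Tz",s["wrist_torque"].round(2),s["position"].round(4),s["finger_force"],"q6",s["joint_positions"][5].round(1))
E
python3 -m jog '0 0 0 0.07;0 0 0 0.07;0 0 0 0.07;0 0 0 0.07;0 0 0 0.07;0 0 0 0.07;0 0 0 0.07;0 0 0 0.07;0 0 0 0.07;0 0 0 0.07' >/dev/null; python3 st.py
python3 -m jog '0 0 0 0.02;0 0 0 0;0 0 0 0.02;0 0 0 0;0 0 0 0.02;0 0 0 0;0 0 0 0.02;0 0 0 0;0 0 0 0;0 0 0 0'>/dev/null; python3 st.py
```

```text
t 7.2 xang 115.02 theta_est 0.163 [-1.2 -2.8  4.9] Tz [-0.25  0.2   0.08] [0.5562 0.0044 0.1469] 59.189486503601074 q6 -36.0
t 8.2 xang 110.57 theta_est 0.085 [-1.3 -1.1  5.6] Tz [-0.24  0.23  0.  ] [0.5562 0.0044 0.1469] 59.15023326873779 q6 -31.6
```

```bash
python3 -m jog '0 0 0 0.01;0 0 0 0;0 0 0 0.01;0 0 0 0;0 0 0 0.01;0 0 0 0;0 0 0 0.01;0 0 0 0;0 0 0 0;0 0 0 0'>/dev/null; python3 st.py
python3 -m jog '0 0 0 0.01;0 0 0 0;0 0 0 0.01;0 0 0 0;0 0 0 0.01;0 0 0 0;0 0 0 0.01;0 0 0 0;0 0 0 0;0 0 0 0'>/dev/null; python3 st.py
python3 -m jog '0 0 0 0.01;0 0 0 0;0 0 0 0.01;0 0 0 0;0 0 0 0.01;0 0 0 0;0 0 0 0.01;0 0 0 0;0 0 0 0;0 0 0 0'>/dev/null; python3 st.py
```

```text
t 9.2 xang 108.29 theta_est 0.045 [-1.  -0.8  5.6] Tz [-0.28  0.23  0.07] [0.5563 0.0044 0.1469] 59.14684474468231 q6 -29.3
t 10.2 xang 106.0 theta_est 0.005 [-2.1 -1.8  5.5] Tz [-0.28  0.21 -0.01] [0.5563 0.0044 0.1469] 59.144500494003296 q6 -27.0
t 11.2 xang 103.99 theta_est -0.03 [-1.5 -0.9  5.3] Tz [-0.14  0.22  0.95] [0.5563 0.0044 0.1469] 64.67514038085938 q6 -24.9
```

The torque has jumped to 0.95 N m. One more small step will confirm it is a firm stop.

```bash
python3 -m jog '0 0 0 0.01;0 0 0 0;0 0 0 0;0 0 0 0;0 0 0 0.01;0 0 0 0;0 0 0 0;0 0 0 0;0 0 0 0;0 0 0 0'>/dev/null; python3 st.py
python3 - <<'E'
from h import *
im=manip.read_camera("wrist");cv2.imwrite("pics/w3.png",im)
E
```

```text
t 12.2 xang 102.95 theta_est -0.048 [-0.4 -0.9  5. ] Tz [-0.08  0.19  1.33] [0.5562 0.0044 0.1469] 73.99342173244804 q6 -23.8
```

View pics/w3.png

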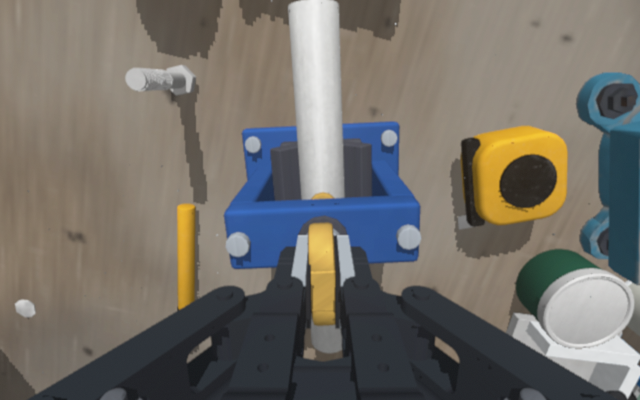

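The paddle lies parallel to the tube (both vertical in the image near column 320) and torque is at 1.33 N m, so it is seated. Contact was at xang ≈105.8°, so I back off to about 195.8°.

```bash
python3 -m jog '0 0 0 -0.04;0 0 0 -0.08;0 0 0 -0.1;0 0 0 -0.1;0 0 0 -0.1;0 0 0 -0.1;0 0 0 -0.1;0 0 0 -0.1;0 0 0 -0.1;0 0 0 -0.1'>/dev/null; python3 st.py
python3 -m jog '0 0 0 -0.1;0 0 0 -0.1;0 0 0 -0.1;0 0 0 -0.1;0 0 0 -0.1;0 0 0 -0.08;0 0 0 -0.06;0 0 0 -0.04;0 0 0 -0.02;0 0 0 0'>/dev/null; python3 st.py
python3 -m jog '0 0 0 0;0 0 0 0;0 0 0 0;0 0 0 0;0 0 0 0;0 0 0 0;0 0 0 0;0 0 0 0;0 0 0 0;0 0 0 0'>/dev/null; python3 st.py
python3 - <<'E'
from h import *
im=manip.read_camera("wrist");cv2.imwrite("pics/w4.png",im)
b=manip.read_camera("scene");cv2.imwrite("pics/s4.png",b)
E
```

```text
t 13.25 xang 155.48 theta_est 0.869 [-1.2 -3.2  4.7] Tz [-0.34  0.26 -0.13] [0.5561 0.0043 0.1469] 59.17640805244446 q6 -76.5
t 14.25 xang -164.6 theta_est -4.718 [-1.6 -1.7  5.6] Tz [-0.36  0.27  0.07] [0.556  0.0041 0.1469] 59.23401474952698 q6 -116.4
t 15.25 xang -164.6 theta_est -4.718 [-1.4 -2.8  5.1] Tz [-0.34  0.3   0.08] [0.556  0.0041 0.1469] 59.236573576927185 q6 -116.4
```

View pics/w4.png

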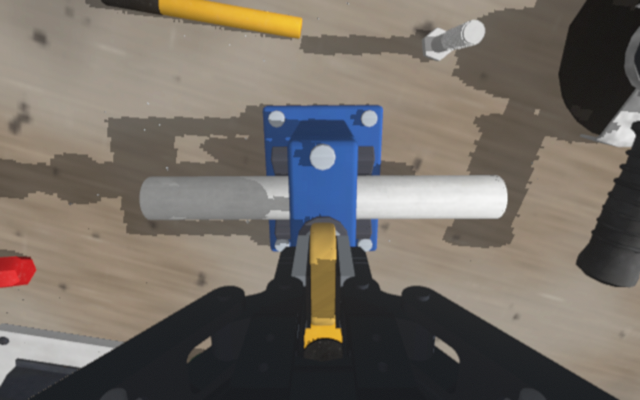

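View pics/s4.png

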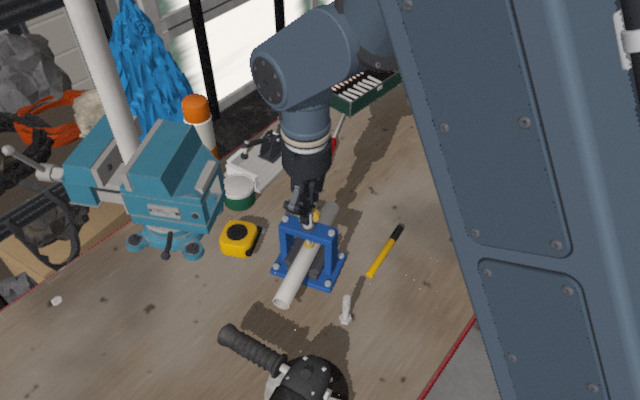

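The paddle is square across the tube, and the tape, bolt and marker are where they were in the first scene view. Next is a numeric check of the angle between paddle and tube.

```bash
python3 - <<'E'
from h import *
c=manip.get_calibration("wrist");im=cv2.imread("pics/w4.png")
g=cv2.cvtColor(im,cv2.COLOR_BGR2GRAY).astype(float);gy=np.diff(cv2.GaussianBlur(g,(3,3),0),axis=0)
xs=[x for x in range(375,490,3)]
def ang(P):
    d=cv2.fitLine(np.float32(P),cv2.DIST_HUBER,0,.01,.01).ravel();return np.degrees(np.arctan2(d[1],d[0]))%180
for lo,hi,f in((168,186,np.argmax),(208,228,np.argmin)):
    P=[plane(c,(x,lo+.5+f(gy[lo:hi,x])),.045)[:2] for x in xs];print("tube edge",ang(P))
m=brass(im,(295,215,350,322))
ys=range(240,300,2)
for k in(0,-1):
    P=[plane(c,(np.where(m[y])[0][k],y),.158)[:2] for y in ys];print("paddle edge",ang(P),P[0])
a,b=cv2.imread("pics/scene0.png"),cv2.imread("pics/s4.png")
d=cv2.absdiff(a,b).max(2)
for n,w in(("tape",(215,215,260,260)),("bolt",(335,290,358,330)),("marker",(362,220,408,282))):
    x0,y0,x1,y1=w;print(n,(d[y0:y1,x0:x1]>40).sum())
E
python3 st.py
```

```text
tube edge 105.218605
tube edge 105.29063
paddle edge 16.07335 [ 0.53666828 -0.00513417]
paddle edge 14.836316 [0.53426799 0.00355729]
tape 0
bolt 0
marker 0
t 15.35 xang -164.6 theta_est -4.718 [-2.  -2.5  4.4] Tz [-0.37  0.27  0.08] [0.556  0.0041 0.1469] 59.23653602600098 q6 -116.4
```

The tube is at 105.25° and the paddle at 15.45° (mean of its edges), so they are square to within about 0.3°. The bystanders haven't moved, so I'm handing in.

```bash
python3 -c "
from cell import manip
print(manip.close_job())"
```

```text
the job is handed in; nothing more can be done
None
```

The thumbscrew was turned clockwise to its stop (1.3 N m at the wrist) and backed off a quarter turn, measured square to the tube within about 0.3°; I handed the job in with the paddle still gripped and the arm motionless, and the tape measure, bolt and marker unmoved.

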